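# Hold a gel cassette flush on a tilted light panel

### The arm

A 6-joint arm with a two-finger parallel gripper is mounted at the origin on the work surface. World frame = base frame: x ahead of the robot, y to its left, z up, the work surface at z = 0. Lengths are in m, angles in rad, forces in N, time in s.
With the tool pointing down it reaches from about 0.3 to 0.775 m from the base axis. Payload 14.6 kg.
Tool frame: the origin (TCP) lies between the finger pads, 19 mm behind the fingertips; this is the grasp point; z points along the fingers, y is the line along which they close (so a half turn about z gives the same grasp; the last joint's range is limited). The gripper opens to 94 mm and grips with 3 to 60 N. Pads are 16 mm wide; open, the fingers measure 119 mm over their backs; the gripper's body (75 mm by 177 mm) begins 78 mm behind the grasp point.
Start: joints at [-0.067, 0.3, 1.521, -0, 1.321, -0.067], TCP at [0.55, -0, 0.224] pointing down, gripper open.
Joint ranges: [-3.03, 3.03], [-0.79, 2.21], [0.23, 2.52], [-1.04, 4.18], [0, 3.07], [-2.55, 2.55]. Speed limits (rad/s): [2.22, 2.22, 2.57, 3.14, 3.14, 3.14].

### API

Orientations are given as [roll, pitch, yaw] about the fixed x, y, z axes, in that order (R = Rz(yaw) Ry(pitch) Rx(roll)).
In Python, from station import ctrl gives the robot as it stands.
- The arm moves only by the tool step_arm, never from a script. Its argument "plan" is a list that holds one entry, the list of rows, each a list of 6 numbers: the shift along the tool's x, y, z in units of 30 mm (1.0 is 30 mm), then the turn, a rotation vector about the tool's x, y, z in units of 6 degrees (1.0 is 6 degrees). In form: [[[dx, dy, dz, wx, wy, wz], ...]]. A call has 1 to 8 rows; each row is the pose to reach, as a shift and turn from the pose commanded when the call began, along the tool's axes at that moment; what a row does not reach only later rows make up. A row lasts 1/12 s, in which the tool goes at most 41.7 mm and 7.16 degrees, less where a joint would pass 70% of its speed; a pose out of reach is approached as far as the arm can. A call with a gripper value outside its range is refused whole. "grip" is the opening, from 0 (shut) to 1 (fully open), set as the call begins (left out, the last holds). The fingers move at their own pace and stop on an object; "squeeze" is the grip in N (left out, the last holds). Time passes only in rows, so rows that repeat a pose let the fingers close. It gives the time, the measured TCP pose, the force, the opening and the grip force at its end, in the units of the state.
- ctrl.get_obs(): the state, without advancing time (a new reading comes with each control period).
- ctrl.camera(name): name is "scene" or "side" or "wrist"; returns the picture (420x560x3 uint8, red, green, blue); there is no depth.
- ctrl.camera_model(name): a dict with "intrinsics" (3x3 intrinsics, pixels), "R" (3x3) and "t" (3): a world point X has camera coordinates R X + t; the wrist camera has in their place "tool_from_camera" (4x4, takes a point from camera to tool coordinates, whose origin is the TCP and whose axes are the flange's). Camera axes: x right, y down, z forward; pixel columns grow to the right and rows downward; lengths in m; the calibration is good to about 2 mm. A picture is of the moment at which its call begins: read the wrist's pose just before it. camera_model takes no time and is no camera call.
- ctrl.hand_in(): hands the job in; it is judged then, once.
Trained networks look in the newest picture that a camera, given by its name, has taken for a name from the list of things; names that differ only in an ending like _2 or _b are one class to them, and where a whole thing is asked for, a point or a joint stands for the part that bears it (a point fixed in the world has none). Each returns a list of dicts, best first, with "confidence" (0 to 1); they miss things now and then, are a little off and sometimes report something else, mostly with a low value. They report only what shows in the picture. A call takes as long as a camera call.
- ctrl.masks_of(query, camera): "pixels" (420x560 bool, what is visible of it) and "at" ([column, row] in pixels, amid what is visible of it).
- ctrl.place_of(query, camera): "at" ([column, row] in pixels: a listed point, or the origin of a listed thing).
The state is a dict: "time_s": time; "qpos": joint angles; "joint_vel": joint speeds; "tau": joint torques, N m; "ee_pos": TCP position; "eef_rot": TCP orientation; "force": force on the tool from outside, world axes, zero at the start; "moment": the same for the moment, N m; "grip_width": finger opening in m; "grip_force": force on a finger pad.
Only numpy, scipy, OpenCV 4.12 (cv2) and the standard library are available. Lean on these libraries where they do the work, as an engineer would, in place of code of your own. Each camera call takes 0.05 s, during which the arm holds its last target. There are 200 camera calls.

### The job

Pull the tall gel cassette up out of the drying rack, lean it back to the slope of the tilted light panel and hold it flat and flush against the lit face, square to the panel and with its gel centred on the lit area, so that the bands can be read from the far side of the bench. The panel has no ledge, so press lightly and finish while still holding the cassette there in the gripper. Do not bump the panel off its set tilt, do not press the glass hard, and leave the two short cassettes, the jar and the tip box where they are.

Things in the scene. Friction and masses are not known exactly. Their poses are not given: they have to be found in the camera images.
- cassette: tall gel cassette, upright in one of the rack's slots: flat glass sandwich with white edges, 170 mm tall, 80 wide, 8 thick, 0.15 to 0.3 kg. Either broad face may lie on the panel. Origin: centre of its lower end; x normal to the broad faces, y along the width, z up. Grip it across the 8 mm, TCP 22 mm below its top (the top 60 mm stay free on the panel), 30 to 50 N.
- cassette_gel (a point): centre of the tall cassette's gel: 52 mm above its lower end, midway in width and thickness (4 mm under either face); axes as the cassette's. The gel fills the lower 100 mm.
- rack: grey drying rack, fixed to the bench: 130 mm (x) by 104 (y), 62 high; three open-topped slots along its x, 36 mm apart, the middle one at its centre, each holding a cassette by its narrow edges with 1 to 2 mm of play each way, faces across x. Origin: centre of its underside; slot floors 8 mm above it: a cassette raised by 60 mm is clear.
- viewer: the panel's stand, fixed to the bench: grey base plate 150 mm (x) by 210 (y), 12 thick, an upright at either end of the panel with a black knob outside, 214 mm over the knobs, 126 high. Origin: centre of its underside; x points where the lit face looks, away from the robot within 20 degrees. The tilt axis runs along y, 110 mm above the bench, through the panel's middle.
- panel_face (a point): centre of the panel's lit face, 9 mm before the tilt axis. Panel: flat aluminium box 160 mm wide (y), 110 up the slope (z), 18 thick; x is the lit face's outward normal. It leans back 15 to 30 degrees from upright, set anew each time; the rigid hinge gives only beyond 2.5 N m. Gel centred: cassette's lower end 3 mm above the panel's lower edge, 62 mm of it above the upper edge.
- panel_top (a point): middle of the upper edge of the lit face, 55 mm up the slope from panel_face; axes as panel_face.
- mini_a: a short gel cassette in another slot of the rack, 100 mm tall, 80 mm wide, 8 mm thick; origin and axes as the tall one. To be left alone.
- mini_b: the other short gel cassette, alike, in the remaining slot. To be left alone.
- jar: white wide-mouthed jar with lid, 80 mm across, 96 mm tall, on the bench; origin: centre of its underside. To be left alone.
- tip_box: open blue box of pipette tips, 84 by 122 mm, 57 mm tall, on the bench; origin: centre of its underside. To be left alone.

How it is judged:
By the outcome, as a careful person would: the job done as asked, in the order asked, and still so for the second after the job is handed in, while the arm keeps its last pose, push and grip.
It also fails if it takes over 38 s, if anything falls off the work surface, if the arm or the gripper's body presses on something with over 40 N, if the wrist force passes 120 N, or if a joint passes its speed limit or range.

## Working session

There is one attempt and no reset: what is moved stays moved. The work goes in short steps, Python scripts to look and compute and a tool call to move; the robot and the scene stay as the last step left them, time stands still between calls to the robot, and variables do not carry over. Pictures are saved under pics/ and viewed, at most 10 in all, crops included, and the job is handed in when it is done.

Besides the shell and the picture viewer there is one more tool, called after ">>>" by a JSON object that holds its "op" and its "data", one argument or row to a line. step_arm: Moves the arm, as the interface text tells. Its arguments: {"type":"object","properties":{"plan":{"type":"array","items":{"type":"array","items":{"type":"array","items":{"type":"number"}}}},"grip":{"type":"number"},"squeeze":{"type":"number"}},"required":["plan"]}

```bash
mkdir -p pics; ls
python3 - <<'E'
from station import ctrl
import cv2,numpy as np
o=ctrl.get_obs();print({k:np.round(v,3).tolist() for k,v in o.items()})
ims=[]
for c in ["scene","side"]:
    im=ctrl.camera(c);cv2.imwrite(f"pics/{c}0.png",im[:,:,::-1])
    m=ctrl.camera_model(c);R=np.array(m['R']);print(c,np.array(m['intrinsics']).tolist(),(-R.T@np.array(m['t'])).round(3),R[2].round(3))
    for q in ["cassette","cassette_gel","rack","viewer","panel_face","panel_top","mini_a","jar","tip_box"]:
        print(q,[(np.round(d['at'],1).tolist(),round(d['confidence'],2)) for d in ctrl.place_of(q,c)[:3]])
print(np.array(ctrl.camera_model("wrist")["tool_from_camera"]).round(3).tolist())
E
```

```text
pics
{'time_s': 0.0, 'qpos': [-0.067, 0.3, 1.522, -0.0, 1.321, -0.067], 'joint_vel': [-0.0, 0.0, 0.0, -0.002, 0.001, -0.0], 'tau': [-0.002, -53.181, -35.274, 0.071, 0.024, -0.0], 'ee_pos': [0.55, -0.0, 0.224], 'eef_rot': [-3.14, -0.0, 1.571], 'force': [0.517, 0.486, 0.231], 'moment': [-0.038, 0.036, -0.012], 'grip_force': 0.0, 'grip_width': 0.094}
scene [[419.8394054341943, 0.0, 271.17302425229684], [0.0, 419.8394054341943, 213.99955190830082], [0.0, 0.0, 1.0]] [1.157 0.075 1.041] [-0.528 -0.07  -0.847]
cassette [([343.3, 235.5], 0.95), ([118.0, 206.2], 0.38)]
cassette_gel [([346.2, 227.4], 0.8), ([121.0, 204.5], 0.63)]
rack [([341.4, 245.7], 0.85)]
viewer [([209.0, 237.1], 0.64)]
panel_face [([206.1, 217.0], 0.89)]
panel_top [([206.4, 201.2], 0.71)]
mini_a [([335.8, 257.7], 0.9), ([342.2, 248.3], 0.82)]
jar [([119.0, 204.2], 0.72)]
tip_box [([426.3, 227.3], 0.82), ([120.2, 203.6], 0.65)]
side [[406.1405581819834, 0.0, 275.047761138648], [0.0, 406.1405581819834, 205.91811026088348], [0.0, 0.0, 1.0]] [ 0.107 -0.787  0.863] [ 0.42   0.671 -0.611]
cassette [([236.9, 206.4], 0.77)]
cassette_gel [([233.7, 199.7], 0.46)]
rack [([243.1, 208.3], 0.96)]
viewer [([304.7, 278.6], 0.86)]
panel_face [([308.9, 247.7], 0.94), ([235.2, 207.8], 0.36)]
panel_top []
mini_a [([255.6, 207.9], 0.7), ([243.3, 210.5], 0.46)]
jar [([349.1, 371.4], 0.91)]
tip_box [([191.0, 180.3], 0.81), ([243.7, 210.3], 0.52)]
[[0.001, -0.963, -0.269, 0.079], [1.0, 0.001, 0.0, -0.0], [0.0, -0.269, 0.963, -0.161], [0.0, 0.0, 0.0, 1.0]]
```

View pics/scene0.png

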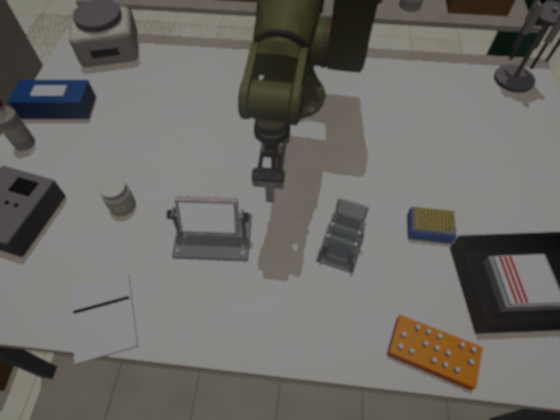

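View pics/side0.png

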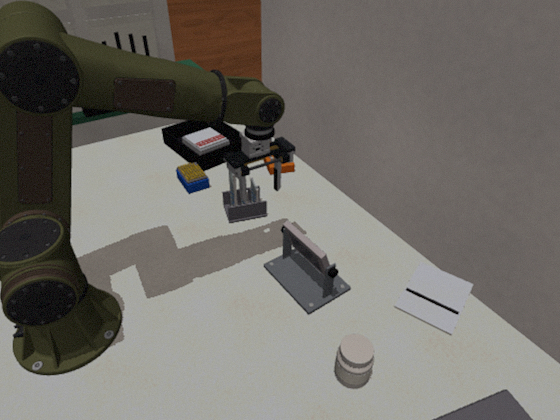

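```bash
cat > h.py <<'E'
from station import ctrl
import cv2,numpy as np
from scipy.spatial.transform import Rotation as Ro
from scipy.optimize import least_squares
def cam(c,obs=None):
    m=ctrl.camera_model(c);K=np.array(m['intrinsics'])
    if c!="wrist": return K,np.array(m['R']),np.array(m['t'])
    T=np.eye(4);T[:3,:3]=Ro.from_euler('xyz',obs['eef_rot']).as_matrix();T[:3,3]=obs['ee_pos']
    M=np.linalg.inv(T@np.array(m['tool_from_camera']));return K,M[:3,:3],M[:3,3]
def proj(C,X):
    K,R,t=C;p=(np.atleast_2d(X)@R.T+t)@K.T;return p[:,:2]/p[:,2:]
def tri(Cs,ps):
    f=lambda X:np.concatenate([proj(C,X)[0]-p for C,p in zip(Cs,ps)])
    r=least_squares(f,[.5,0,.1]);return r.x,r.fun
def onz(C,p,z):
    K,R,t=C;c=-R.T@t;d=R.T@np.linalg.inv(K)@np.array([*p,1]);return c+d*(z-c[2])/d[2]
E
python3 - <<'E'
from h import *
S,D=cam("scene"),cam("side")
for n,a,b in [("cassette",(343.3,235.5),(236.9,206.4)),("gel",(346.2,227.4),(233.7,199.7)),("rack",(341.4,245.7),(243.1,208.3)),("viewer",(209,237.1),(304.7,278.6)),("pf",(206.1,217),(308.9,247.7)),("jar",(119,204.2),(349.1,371.4)),("tip",(426.3,227.3),(191,180.3))]:
    x,f=tri([S,D],[a,b]);print(n,x.round(4),f.round(1))
E
```

```text
cassette [0.5718 0.1974 0.0242] [-0.  0. -0. -0.]
gel [0.563  0.2009 0.0537] [-0.1  0.1 -0.1 -0.1]
rack [0.5947 0.1954 0.0075] [ 0.2 -0.1  0.2  0.1]
viewer [ 0.5995 -0.1735 -0.0007] [ 1.7 -1.2  2.   0.7]
pf [ 0.605  -0.1678  0.1134] [ 0.5 -0.4  0.6  0.2]
jar [ 0.5214 -0.458   0.0064] [ 2.3 -1.3  2.   0.4]
tip [0.5082 0.4344 0.0101] [ 0.8 -1.   1.4  1. ]
```

The scene picture shows the viewer at about (210,228), its lit face towards the camera, and the rack at about (343,235) with the tall cassette seemingly in the robot-side slot. In the side picture the rack at (245,205) is partly hidden by the gripper. I'll take closer looks with the wrist camera, viewer first.

>>> {"op": "step_arm", "data": {
  "plan": [
    [[-1.1, 0.7, -0.45, 0, 0, 0], [-2.2, 1.4, -0.9, 0, 0, 0], [-3.3, 2.1, -1.35, 0, 0, 0], [-4.4, 2.8, -1.8, 0, 0, 0], [-5.5, 3.5, -2.2, 0, 0, 0], [-6.5, 4.2, -2.7, 0, 0, 0], [-6.5, 4.2, -2.7, 0, 0, 0], [-6.5, 4.2, -2.7, 0, 0, 0]]
  ]
}}

```text
time_s: 1.67
ee_pos: [0.6765, -0.1966, 0.3043]
eef_rot: [-3.141, -0.0, 1.569]
force: [0.2, 1.1, -1.2]
grip_width: 0.0945
grip_force: 0.0
```

```bash
cat > look.py <<'E'
from h import *
import sys,pickle
n=sys.argv[1];o=ctrl.get_obs();im=ctrl.camera("wrist");cv2.imwrite(f"pics/{n}.png",im[:,:,::-1])
pickle.dump((o,im),open(n+".pkl","wb"))
print(o['time_s'],np.round(o['ee_pos'],4),np.round(o['eef_rot'],4),cam("wrist",o)[0][0,0])
for q in sys.argv[2:]:
    print(q,[(np.round(d['at'],1).tolist(),round(d['confidence'],2)) for d in ctrl.place_of(q,"wrist")[:3]])
E
python3 look.py v1 viewer panel_face panel_top
```

```text
1.6667 [ 0.6765 -0.1966  0.3043] [-3.1412e+00 -2.0000e-04  1.5689e+00] 315.4554367209551
viewer [([228.0, 153.5], 0.57)]
panel_face [([221.2, 164.4], 0.91)]
panel_top [([188.0, 176.0], 0.6)]
```

View pics/v1.png

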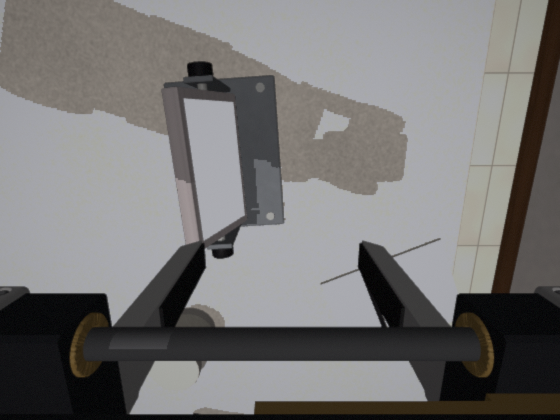

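Wrist view: the bright lit face is a quad of about (185,98),(236,100),(245,220),(203,243), and the base's front edge runs (275,77)–(284,222). I'll enlarge it together with the scene crop to take corners.

Run:
```python
import cv2,numpy as np
a=cv2.imread("pics/v1.png")[55:265,150:300];b=cv2.imread("pics/scene0.png")[185:270,155:265]
A=cv2.resize(a,None,fx=2.8,fy=2.8,interpolation=cv2.INTER_CUBIC)
B=cv2.resize(b,None,fx=3.4,fy=3.4,interpolation=cv2.INTER_CUBIC)
o=np.zeros((600,800,3),np.uint8);o[:A.shape[0],:A.shape[1]]=A;o[:B.shape[0],425:425+B.shape[1]]=B;cv2.imwrite("pics/c1.png",o)
```

```text
(no output)
```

View pics/c1.png

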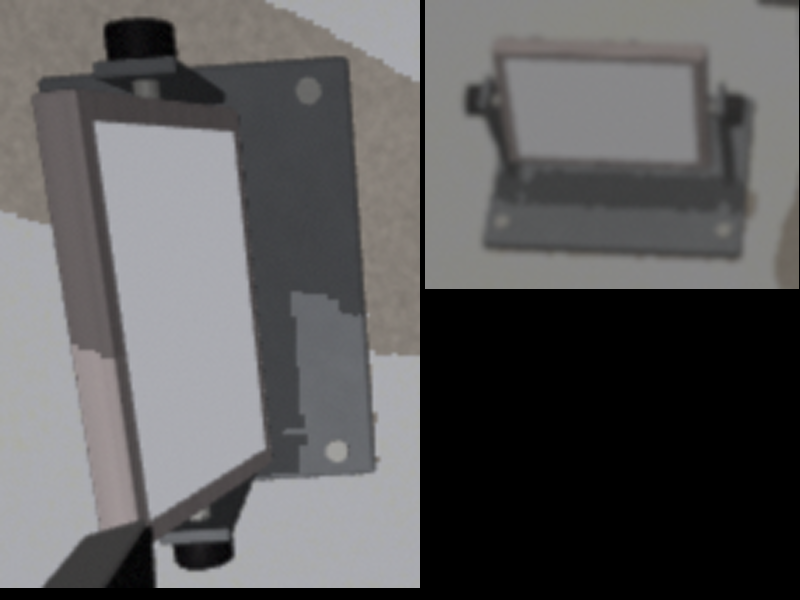

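>>> {"op": "step_arm", "data": {
  "plan": [
    [[1.2, -0.3, 0, 0, 0, 0], [2.4, -0.6, 0, 0, 0, 0], [3.6, -0.9, 0, 0, 0, 0], [4.8, -1.2, 0, 0, 0, 0], [6, -1.5, 0, 0, 0, 0], [7.2, -1.8, 0, 0, 0, 0], [8.4, -2.1, 0, 0, 0, 0], [9.6, -2.4, 0, 0, 0, 0]]
  ]
}}

```text
time_s: 2.53
ee_pos: [0.6022, 0.0954, 0.3057]
eef_rot: [3.141, -0.0, 1.572]
force: [0.8, 0.4, -0.4]
grip_width: 0.0939
grip_force: 0.0
```

>>> {"op": "step_arm", "data": {
  "plan": [
    [[1.2, -0.4, 0, 0, 0, 0], [2.4, -0.9, 0, 0, 0, 0], [3.0, -1.1, 0, 0, 0, 0], [3.0, -1.1, 0, 0, 0, 0], [3.0, -1.1, 0, 0, 0, 0]]
  ]
}}

```text
time_s: 2.95
ee_pos: [0.5699, 0.1841, 0.3057]
eef_rot: [3.141, 0.0, 1.574]
force: [0.0, 0.0, -0.8]
grip_width: 0.0941
grip_force: 0.0
```

```bash
python3 look.py r1 cassette cassette_gel rack mini_a
```

```text
2.95 [0.5699 0.1841 0.3057] [3.1411 0.     1.5735] 315.4554367209551
cassette [([278.0, 161.7], 0.72)]
cassette_gel [([274.0, 172.3], 0.92)]
rack [([296.8, 172.6], 0.74)]
mini_a [([303.7, 172.8], 0.78)]
```

View pics/r1.png

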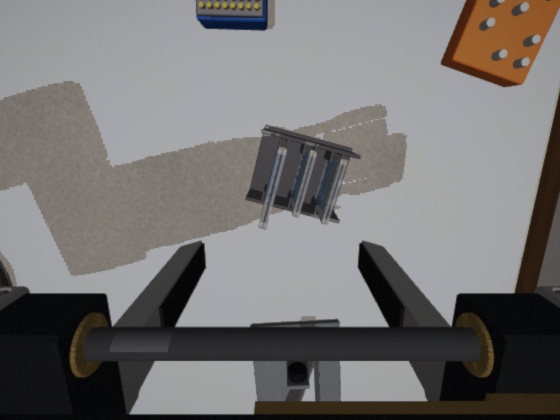

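The tall cassette is the leftmost (robot-side) plate, its top running about (283,149)–(264,226); the minis fill the other two slots. I'll fit the viewer and measure the cassette top.

```bash
cat > fit.py <<'E'
from h import *
import pickle
o,_=pickle.load(open("v1.pkl","rb"));W=cam("wrist",o);S=cam("scene")
A=lambda u,v:(u/2.8+150,v/2.8+55)
B=lambda u,v:((u-425)/3.4+155,v/3.4+185)
def pt(p,n):
    x,y,yaw,t=p
    if n[0]=='b': L=np.array([.075*n[1],.105*n[2],.012])
    else: L=np.array([.009*np.cos(t)-.055*n[2]*np.sin(t),.08*n[1],.11+.009*np.sin(t)+.055*n[2]*np.cos(t)])
    c,s=np.cos(yaw),np.sin(yaw);return np.array([x+c*L[0]-s*L[1],y+s*L[0]+c*L[1],L[2]])
obs=[(W,('b',1,1),A(347,57)),(W,('b',1,-1),A(375,470)),(W,('b',-1,1),A(40,80)),(W,('f',1,1),A(80,92)),(W,('f',1,-1),A(238,118)),(W,('f',-1,-1),A(270,458)),
(S,('b',1,-1),B(485,247)),(S,('b',1,1),B(740,257)),(S,('f',-1,1),B(497,52)),(S,('f',1,1),B(707,60)),(S,('f',1,-1),B(709,168)),(S,('f',-1,-1),B(511,162))]
def fit(sel):
    f=lambda p:np.concatenate([proj(C,pt(p,n))[0]-q for C,n,q in sel])
    r=least_squares(f,[.6,-.17,0,.35],loss='soft_l1');return r.x,f(r.x).reshape(-1,2)
if __name__=="__main__":
    for sel in (obs,obs[:6],obs[6:]):
        x,f=fit(sel);print(x[:2].round(4),np.degrees(x[2:]).round(2),f.round(1).tolist())
E
python3 fit.py
python3 - <<'E'
from h import *
import pickle
o,im=pickle.load(open("r1.pkl","rb"));W=cam("wrist",o)
for p in [(283,149),(264,226)]: print(onz(W,p,.178).round(4))
cv2.imwrite("pics/c2.png",cv2.resize(im[115:245,235:365,::-1],None,fx=4.6,fy=4.6,interpolation=cv2.INTER_CUBIC))
E
```

```text
[ 0.599  -0.1664] [ 3.79 18.45] [[0.5, -0.4], [0.7, 1.7], [-1.3, -0.5], [0.4, -0.9], [-0.4, -2.8], [0.9, 1.9], [-1.6, -1.3], [0.1, -1.3], [-2.4, -0.5], [-1.1, -0.7], [0.3, -0.0], [-0.7, -0.4]]
[ 0.5986 -0.1669] [ 3.63 18.57] [[0.5, 0.2], [0.2, 2.2], [-1.4, -0.2], [0.1, -0.3], [-0.4, -2.3], [0.5, 2.4]]
[ 0.6008 -0.1635] [ 3.49 18.52] [[-0.8, -0.8], [0.9, -0.4], [-1.4, 0.0], [-0.1, 0.1], [1.1, 0.8], [0.2, 0.1]]
[0.5708 0.2398 0.178 ]
[0.5528 0.1667 0.178 ]
```

View pics/c2.png

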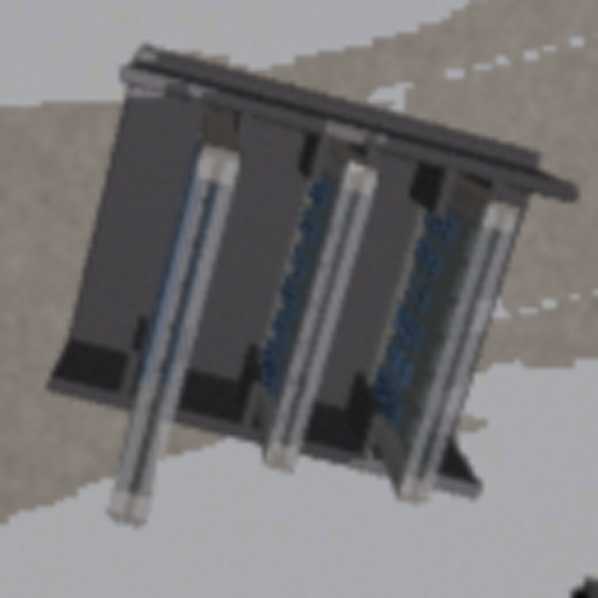

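Cassette top ends: (282.6,147.6) and (262.8,228.5), which at z = 0.178 gives a 79 mm length (matches 80), centre (0.561, 0.203), yaw −14°. Moving over it and down.

>>> {"op": "step_arm", "data": {
  "plan": [
    [[0.3, -0.15, 0.6, 0, 0, 1.17], [0.62, -0.3, 1.5, 0, 0, 2.34], [0.62, -0.3, 2.4, 0, 0, 2.34], [0.62, -0.3, 3.4, 0, 0, 2.34], [0.62, -0.3, 4.2, 0, 0, 2.34], [0.62, -0.3, 4.8, 0, 0, 2.34], [0.62, -0.3, 4.98, 0, 0, 2.34], [0.62, -0.3, 4.98, 0, 0, 2.34]]
  ]
}}

```text
time_s: 3.87
ee_pos: [0.5618, 0.2009, 0.1547]
eef_rot: [-3.14, 0.001, 1.325]
force: [-0.6, -0.1, 0.4]
grip_width: 0.0939
grip_force: 0.0
```

```bash
python3 look.py r2
```

```text
3.8667 [0.5618 0.2009 0.1547] [-3.1396e+00  1.2000e-03  1.3249e+00] 315.4554367209551
```

View pics/r2.png

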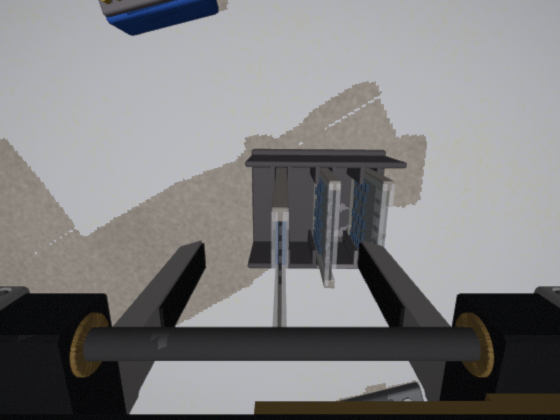

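The cassette is square in the tool frame (column 280 at the far end, 278 near the shaft) and midway between the fingers (204…358). Closing.

>>> {"op": "step_arm", "data": {
  "plan": [
    [[0, 0, 0, 0, 0, 0], [0, 0, 0, 0, 0, 0], [0, 0, 0, 0, 0, 0], [0, 0, 0, 0, 0, 0], [0, 0, 0, 0, 0, 0], [0, 0, 0, 0, 0, 0], [0, 0, 0, 0, 0, 0], [0, 0, 0, 0, 0, 0]]
  ],
  "grip": 0,
  "squeeze": 40
}}

```text
time_s: 4.58
ee_pos: [0.562, 0.2016, 0.1559]
eef_rot: [3.142, 0.0, 1.326]
force: [-0.4, 0.0, -0.1]
grip_width: 0.0442
grip_force: 0.0
```

>>> {"op": "step_arm", "data": {
  "plan": [
    [[0, 0, 0, 0, 0, 0], [0, 0, 0, 0, 0, 0], [0, 0, 0, 0, 0, 0], [0, 0, 0, 0, 0, 0], [0, 0, 0, 0, 0, 0], [0, 0, 0, 0, 0, 0], [0, 0, 0, 0, 0, 0], [0, 0, 0, 0, 0, 0]]
  ]
}}

```text
time_s: 5.25
ee_pos: [0.562, 0.2016, 0.1558]
eef_rot: [-3.142, 0.0, 1.326]
force: [1.1, -0.4, -0.6]
grip_width: 0.0081
grip_force: 40.0
```

>>> {"op": "step_arm", "data": {
  "plan": [
    [[0, 0, -0.2, 0, 0, 0], [0, 0, -0.7, 0, 0, 0], [0, 0, -1.3, 0, 0, 0], [0, 0, -2, 0, 0, 0], [0, 0, -2.8, 0, 0, 0], [0, 0, -3.6, 0, 0, 0], [0, 0, -4.4, 0, 0, 0], [0, 0, -5, 0, 0, 0]]
  ]
}}

```text
time_s: 5.92
ee_pos: [0.562, 0.2016, 0.3083]
eef_rot: [3.14, -0.001, 1.326]
force: [0.2, -0.0, -1.7]
grip_width: 0.0078
grip_force: 40.0
```

>>> {"op": "step_arm", "data": {
  "plan": [
    [[0, 0, 0, 0, 0, 0], [0, 0, 0, 0, 0, 0]]
  ]
}}

```text
time_s: 6.08
ee_pos: [0.562, 0.2016, 0.3059]
eef_rot: [3.141, -0.0, 1.326]
force: [0.4, -0.2, -3.3]
grip_width: 0.0079
grip_force: 40.0
```

```bash
python3 look.py r3 cassette cassette_gel
python3 - <<'E'
from h import *
import pickle
o=ctrl.get_obs();print(np.round(o['force'],2),o['grip_width'])
ims={}
for c in ("scene","side"):
    ims[c]=ctrl.camera(c)
    for q in ("cassette","cassette_gel"): print(c,q,[(np.round(d['at'],1).tolist(),round(d['confidence'],2)) for d in ctrl.place_of(q,c)[:2]])
pickle.dump((o,ims),open("l.pkl","wb"))
w=cv2.imread("pics/r3.png")
# predicted corners with nominal grasp
R=Ro.from_euler('xyz',o['eef_rot']).as_matrix();P=np.array(o['ee_pos'])
c=np.array([[a*.04,b*.004,z] for z in (-.022,.148) for a in (1,-1) for b in (1,-1)])@R.T+P
print(c[4:].mean(0))
out=np.zeros((600,800,3),np.uint8)
for i,(cc,im) in enumerate([("scene",ims["scene"]),("side",ims["side"]),("wrist",w[:,:,::-1])]):
    p=proj(cam(cc,o),c);print(cc,p.round(1).tolist())
    m=p.mean(0).astype(int);h=90 if cc=="wrist" else 60
    if cc=="wrist": m=np.array([280,210])
    x0,y0=m-h;cr=im[y0:y0+2*h,x0:x0+2*h,::-1];cr=cv2.resize(cr,(400,400) if i<2 else (200,200),interpolation=cv2.INTER_CUBIC);print(cc,"crop",x0,y0)
    if i<2: out[:400,400*i:400*i+400]=cr
    else: out[400:,:200]=cr
cv2.imwrite("pics/c3.png",out)
E
```

```text
6.0833 [0.562  0.2016 0.3059] [ 3.1409e+00 -4.0000e-04  1.3258e+00] 315.4554367209551
cassette [([284.1, 198.3], 0.91)]
cassette_gel []
[ 0.    0.23 -2.42] 0.007772028883872411
scene cassette [([350.0, 206.0], 0.82)]
scene cassette_gel [([351.9, 196.4], 0.95), ([341.2, 245.6], 0.33)]
side cassette [([230.6, 172.9], 0.59)]
side cassette_gel [([230.9, 158.9], 0.88)]
[0.56122809 0.20135806 0.15606532]
scene [[381.8, 170.0], [382.6, 167.3], [345.6, 160.0], [346.6, 157.4], [367.2, 212.3], [368.0, 209.7], [336.2, 203.0], [337.1, 200.5]]
scene crop 298 125
side [[226.5, 118.8], [223.9, 119.1], [232.5, 130.7], [229.8, 131.0], [229.8, 167.2], [227.4, 167.6], [235.4, 180.4], [232.9, 180.8]]
side crop 169 89
wrist [[291.4, 209.9], [273.9, 209.8], [290.0, 356.5], [274.7, 356.4], [286.1, 163.5], [277.9, 163.5], [285.7, 240.3], [278.0, 240.3]]
wrist crop 190 120
```

View pics/c3.png

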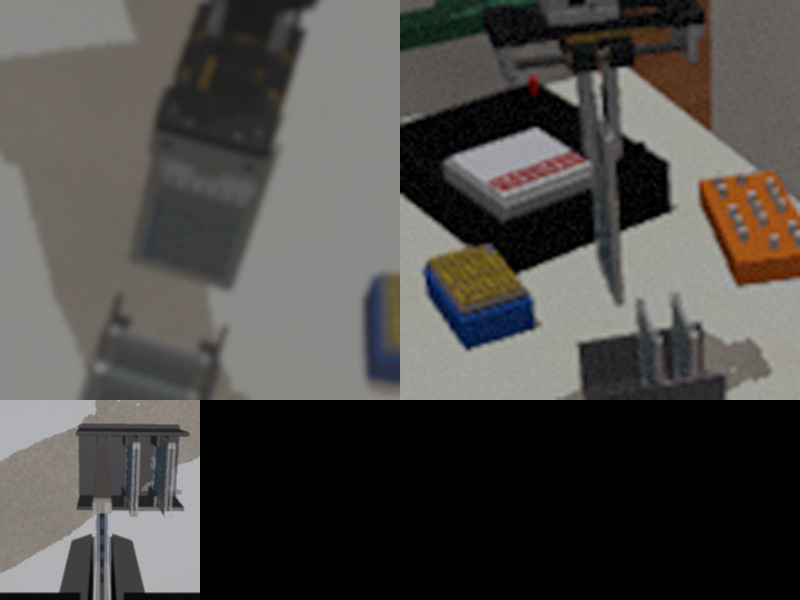

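Grasp is nominal: top far corner at row 210 as predicted, and in the scene the bottom corners fall within 0.5 px of the prediction. Working out the waypoints now.

```bash
cat > go.py <<'E'
from h import *
import sys
# viewer x y yaw tilt(deg)
V=dict(x=.599,y=-.1662,yaw=3.7,tilt=18.5)
def pose(a,yo,uo,V=V,dt=0):  # tcp for gap a off the face, shifts yo, uo
    t=np.radians(V['tilt']+dt);Rz=Ro.from_euler('z',V['yaw'],degrees=True).as_matrix()
    n=Rz@[np.cos(t),0,np.sin(t)];u=Rz@[-np.sin(t),0,np.cos(t)];y=Rz@[0,1,0]
    return np.array([V['x'],V['y'],.11])+n*(.013+a)+u*(.096+uo)+y*yo, np.stack([y,n,-u],1)
def delta(P,R,P0,R0): return (R0.T@(P-P0)/.03).round(2).tolist(),np.degrees(Ro.from_matrix(R0.T@R).as_rotvec()/6).round(2).tolist()
def now():
    o=ctrl.get_obs();return np.array(o['ee_pos']),Ro.from_euler('xyz',o['eef_rot']).as_matrix()
E
python3 - <<'E'
from go import *
p,R=now()
q=[pose(.06,0,.11),pose(.06,0,0),pose(.015,0,0),pose(0,0,0)]
for a in q: print(a[0].round(3)); print(delta(*a,p,R)); p,R=a
E
```

```text
[ 0.603 -0.166  0.329]
([-11.55, 4.29, -0.77], [-3.06, 0.48, -2.93])
[ 0.638 -0.164  0.224]
([-0.0, 0.0, 3.67], [0.0, 0.0, 0.0])
[ 0.595 -0.166  0.21 ]
([0.0, -1.5, -0.0], [0.0, 0.0, 0.0])
[ 0.581 -0.167  0.205]
([-0.0, -0.5, 0.0], [0.0, 0.0, 0.0])
```

>>> {"op": "step_arm", "data": {
  "plan": [
    [[-1.1, 0.4, -0.1, -0.4, 0.06, -0.4], [-2.3, 0.85, -0.2, -0.8, 0.12, -0.8], [-3.5, 1.3, -0.3, -1.2, 0.19, -1.2], [-4.7, 1.75, -0.4, -1.6, 0.25, -1.55], [-5.9, 2.2, -0.5, -2, 0.31, -1.9], [-7.1, 2.65, -0.6, -2.4, 0.38, -2.3], [-8.3, 3.1, -0.7, -2.8, 0.44, -2.7], [-9.4, 3.5, -0.77, -3.06, 0.48, -2.93]]
  ]
}}

```text
time_s: 7.2
ee_pos: [0.5951, -0.0996, 0.3294]
eef_rot: [2.816, 0.001, 1.637]
force: [0.4, 0.1, -2.2]
grip_width: 0.0078
grip_force: 40.0
```

```bash
python3 -c "
from go import *
p,R=now();print(p)
for a in [pose(.06,0,.11),pose(.06,0,.03)]: print(delta(*a,p,R))"
```

```text
[ 0.59509155 -0.09961886  0.32936634]
([-2.22, 0.1, 0.06], [0.03, 0.0, 0.02])
([-2.22, 0.09, 2.73], [0.03, 0.0, 0.02])
```

>>> {"op": "step_arm", "data": {
  "plan": [
    [[-1.1, 0.05, 0, 0, 0, 0], [-2.2, 0.1, 0.06, 0.03, 0, 0], [-2.2, 0.1, 0.06, 0.03, 0, 0], [-2.22, 0.1, 0.9, 0.03, 0, 0], [-2.22, 0.1, 1.8, 0.03, 0, 0], [-2.22, 0.1, 2.73, 0.03, 0, 0], [-2.22, 0.1, 2.73, 0.03, 0, 0], [-2.22, 0.1, 2.73, 0.03, 0, 0]]
  ]
}}

```text
time_s: 7.87
ee_pos: [0.6282, -0.1616, 0.2514]
eef_rot: [2.824, -0.001, 1.636]
force: [-0.4, 0.4, -2.1]
grip_width: 0.0078
grip_force: 40.0
```

Run:
```python
from go import *
import pickle
o=ctrl.get_obs();print(o['time_s'],np.round(o['ee_pos'],4),np.round(o['eef_rot'],4))
ims={c:ctrl.camera(c) for c in ("scene","side","wrist")};pickle.dump((o,ims),open("v2.pkl","wb"))
p,R=now();print(delta(*pose(.06,0,.03),p,R))
c=np.array([[a*.04,b*.004,.148] for a in (1,-1) for b in (1,-1)])@R.T+p
out=np.zeros((600,800,3),np.uint8)
for i,cc in enumerate(("scene","side")):
    print(cc,"cass bottom",proj(cam(cc),c).round(1).tolist())
    # predicted face corners
    P,Rp=pose(-.004,0,-.096);f=np.array([[a*.08,0,-b*.055] for a in (1,-1) for b in (1,-1)])@Rp.T+P
    q=proj(cam(cc),f);print(q.round(1).tolist())
    x0,y0=(q.mean(0)-[45,60]).astype(int);print("crop",x0,y0)
    im=ims[cc][:,:,::-1].copy()
    out[:533,400*i:400*i+400]=cv2.resize(im[y0:y0+120,x0:x0+90],(400,533),interpolation=cv2.INTER_CUBIC)
cv2.imwrite("pics/c4.png",out)
cv2.imwrite("pics/w2.png",ims["wrist"][:,:,::-1])
```

```text
7.8667 [ 0.6282 -0.1616  0.2514] [ 2.8241e+00 -1.3000e-03  1.6358e+00]
([-0.07, -0.04, 0.05], [-0.0, 0.01, 0.0])
scene cass bottom [[220.1, 242.2], [220.5, 240.0], [188.4, 240.9], [189.0, 238.8]]
[[236.9, 202.0], [238.8, 234.5], [173.9, 199.7], [179.7, 232.2]]
crop 162 157
side cass bottom [[320.3, 228.0], [318.2, 229.7], [339.6, 244.0], [337.4, 245.8]]
[[287.2, 218.9], [295.9, 242.3], [326.3, 253.1], [332.9, 276.2]]
crop 265 187
```

View pics/c4.png

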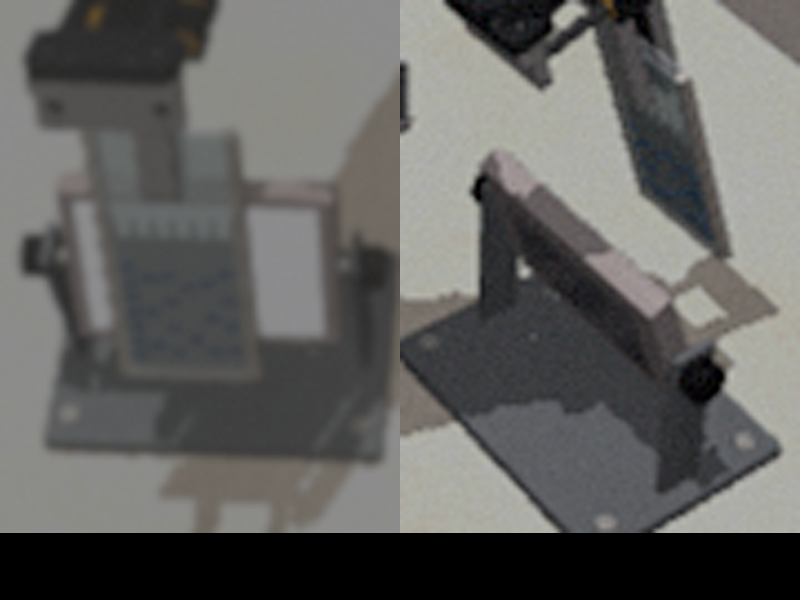

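Scene: the cassette is square in front of the panel, panel corners within about 1 px of prediction ((340,198),(340,345),(58,195),(80,340) in the crop). Side: clear gap. Lowering to height, then closing to 15 mm.

>>> {"op": "step_arm", "data": {
  "plan": [
    [[0, 0, 0.5, 0, 0, 0], [0, 0, 1.05, 0, 0, 0], [0, -0.4, 1.05, 0, 0, 0], [0, -0.8, 1.05, 0, 0, 0], [0, -1.2, 1.05, 0, 0, 0], [0, -1.54, 1.05, 0, 0, 0], [0, -1.54, 1.05, 0, 0, 0], [0, -1.54, 1.05, 0, 0, 0]]
  ]
}}

```text
time_s: 8.68
ee_pos: [0.595, -0.1645, 0.2096]
eef_rot: [2.819, 0.001, 1.635]
force: [0.0, -0.8, -1.0]
grip_width: 0.0078
grip_force: 40.0
```

```bash
cat > st.py <<'E'
from go import *
F=[];M=[]
o=ctrl.get_obs();p,R=now()
for i in range(5):
    ctrl.camera("scene");o=ctrl.get_obs();F.append(o['force']);M.append(o['moment'])
F=np.mean(F,0);M=np.mean(M,0)
print(round(o['time_s'],2),p.round(4),"toolF",(R.T@F).round(2),"toolM",(R.T@M).round(3),"to flush",delta(*pose(0,0,0),p,R))
E
python3 st.py
python3 - <<'E'
from go import *
im=ctrl.camera("scene");cv2.imwrite("pics/s3.png",im[:,:,::-1])
g=im.astype(int)
for r in (212,215,218,221,224): print(r,g[r,165:245].mean(1).astype(int).tolist())
E
```

```text
8.93 [ 0.595  -0.1645  0.2096] toolF [ 0.09 -1.15  1.87] toolM [ 0.316  0.004 -0.03 ] to flush ([-0.07, -0.5, -0.01], [-0.01, 0.01, -0.0])
212 [131, 110, 73, 48, 45, 54, 71, 83, 76, 65, 70, 80, 82, 86, 104, 125, 136, 139, 138, 139, 139, 139, 139, 137, 126, 105, 91, 84, 79, 75, 74, 75, 75, 74, 75, 74, 75, 75, 75, 74, 75, 76, 73, 74, 75, 74, 74, 75, 74, 75, 75, 75, 75, 79, 83, 87, 103, 123, 135, 139, 139, 138, 138, 139, 139, 138, 139, 136, 121, 96, 79, 74, 73, 78, 88, 92, 90, 80, 70, 69]
215 [126, 100, 65, 43, 46, 60, 73, 73, 63, 69, 82, 86, 83, 83, 95, 117, 134, 139, 139, 139, 139, 139, 139, 137, 129, 113, 94, 83, 77, 71, 69, 70, 72, 74, 73, 73, 73, 74, 73, 73, 73, 74, 73, 74, 75, 74, 74, 74, 75, 73, 72, 73, 74, 77, 82, 85, 96, 117, 133, 139, 138, 138, 138, 138, 139, 139, 139, 136, 124, 100, 82, 74, 72, 70, 77, 86, 87, 77, 56, 47]
218 [133, 118, 93, 76, 71, 70, 66, 58, 51, 47, 46, 52, 66, 78, 87, 105, 125, 136, 139, 139, 139, 139, 139, 139, 136, 124, 104, 88, 82, 77, 71, 69, 71, 71, 71, 70, 71, 72, 73, 71, 73, 73, 72, 72, 71, 71, 69, 68, 70, 70, 72, 73, 74, 75, 79, 81, 89, 111, 132, 138, 139, 139, 138, 139, 138, 139, 139, 136, 126, 106, 83, 75, 71, 68, 70, 74, 75, 64, 50, 42]
221 [138, 138, 139, 139, 139, 138, 134, 118, 88, 59, 47, 49, 60, 73, 83, 97, 119, 134, 139, 138, 139, 139, 139, 139, 136, 127, 108, 91, 83, 77, 71, 69, 70, 73, 74, 73, 75, 73, 73, 71, 72, 72, 73, 72, 73, 73, 74, 75, 74, 74, 72, 70, 70, 74, 78, 82, 88, 108, 129, 138, 138, 138, 139, 138, 139, 139, 139, 137, 128, 109, 86, 75, 70, 64, 61, 59, 52, 48, 43, 41]
224 [139, 138, 138, 138, 139, 139, 139, 134, 121, 93, 63, 48, 51, 64, 78, 89, 109, 129, 137, 140, 139, 139, 139, 139, 139, 135, 123, 101, 87, 80, 75, 69, 69, 70, 69, 68, 68, 71, 72, 73, 72, 74, 75, 75, 75, 74, 74, 72, 73, 72, 74, 73, 73, 75, 79, 84, 88, 100, 121, 134, 139, 139, 139, 139, 138, 139, 139, 138, 133, 117, 91, 76, 70, 65, 62, 60, 55, 52, 49, 52]
```

```bash
cat > rel.py <<'E'
from go import *
def edges(prof,th=107):
    s=prof>th;i=np.where(s[1:]!=s[:-1])[0];return [k+(th-prof[k])/(prof[k+1]-prof[k]) for k in i]
def back(C,px,h,V=V): # intersect pixel ray with plane h in front of face -> (y,u)
    K,R,t=C;P,Rp=pose(h-.004-.009*0,0,-.096);n=Rp[:,1];c=-R.T@t
    d=R.T@np.linalg.inv(K)@np.array([*px,1]);X=c+d*(n@(P-c))/(n@d)-P;return X@Rp[:,0],-X@Rp[:,2]
if __name__=="__main__":
    gap=float(sys.argv[1]);im=cv2.cvtColor(cv2.imread(sys.argv[2]),cv2.COLOR_BGR2GRAY).astype(float);C=cam("scene")
    a=[]
    for r in range(209,226,2):
        e=[x for x in edges(im[r,174:240])];e=[174+x for x in e][-4:]
        l0,l1,r0,r1=e
        a.append([back(C,(l0,r),0)[0],back(C,(r1,r),0)[0],back(C,(l1,r),gap+.008)[0],back(C,(r0,r),gap)[0]])
    a=np.array(a)*1000;print("white L,R, cass L,R mm",np.median(a,0).round(1),a.std(0).round(1));m=np.median(a,0)
    print("white mid",(m[0]+m[1])/2,"cass mid",(m[2]+m[3])/2)
    us=[]
    for c in list(range(183,189))+list(range(225,232)):
        e=[190+x for x in edges(im[190:245,c])];us.append([back(C,(c,e[0]),0)[1],back(C,(c,e[-1]),0)[1]])
    us=np.array(us)*1000;print("white top,bottom u",np.median(us[:6],0).round(1),np.median(us[6:],0).round(1))
    for c in (200,205,210): print("cass bottom profile",im[225:245,c].astype(int).tolist())
E
python3 rel.py .015 pics/s3.png
```

```text
white L,R, cass L,R mm [-72.3  69.8 -36.8  40.9] [0.3 0.1 0.3 0.1]
white mid -1.2462863486940137 cass mid 2.044833738953063
white top,bottom u [ 55.4 -49.4] [ 67.8 -49.3]
cass bottom profile [68, 73, 74, 73, 74, 72, 70, 71, 73, 74, 77, 83, 88, 83, 72, 66, 64, 65, 65, 67]
cass bottom profile [75, 73, 69, 70, 73, 75, 73, 71, 69, 70, 75, 82, 85, 82, 74, 66, 64, 63, 65, 64]
cass bottom profile [74, 74, 75, 75, 73, 69, 70, 73, 74, 75, 77, 81, 86, 84, 77, 67, 64, 63, 63, 63]
```

Run:
```python
from rel import *
C=cam("scene")
im=cv2.cvtColor(cv2.imread("pics/s3.png"),cv2.COLOR_BGR2GRAY).astype(float)
print("cass bottom u",back(C,(205,239.4),.023))
for c in (184,187,227,230):print(c,im[194:212,c].astype(int).tolist(),im[226:240,c].astype(int).tolist())
import pickle
# white corners from initial scene + wrist view, subpixel: fit lines by sampling
im0=cv2.cvtColor(cv2.imread("pics/scene0.png"),cv2.COLOR_BGR2GRAY).astype(float)
for c in (190,200,210,220,228):print(c,im0[194:212,c].astype(int).tolist(),im0[226:240,c].astype(int).tolist())
w=cv2.cvtColor(cv2.imread("pics/v1.png"),cv2.COLOR_BGR2GRAY).astype(float)
for r in (115,140,170,200,215):print(r,w[r,165:200].astype(int).tolist(),w[r,228:250].astype(int).tolist())
```

```text
cass bottom u (np.float64(-0.007428770024958044), np.float64(-0.05630588275356628))
184 [137, 133, 126, 120, 119, 117, 106, 100, 116, 133, 139, 139, 138, 139, 139, 139, 140, 139] [139, 139, 139, 135, 124, 103, 87, 84, 86, 86, 87, 84, 76, 68]
187 [107, 101, 97, 99, 102, 101, 94, 92, 106, 124, 133, 136, 136, 136, 137, 137, 137, 138] [139, 138, 139, 137, 125, 105, 88, 84, 83, 77, 72, 68, 66, 64]
227 [138, 138, 134, 120, 98, 86, 83, 84, 86, 101, 121, 134, 138, 139, 138, 139, 139, 138] [138, 138, 138, 139, 138, 134, 117, 93, 75, 68, 65, 65, 63, 65]
230 [139, 139, 134, 120, 100, 86, 83, 83, 86, 98, 118, 134, 139, 138, 139, 139, 138, 139] [138, 139, 139, 139, 139, 134, 120, 97, 77, 66, 64, 65, 65, 64]
190 [135, 131, 124, 117, 116, 115, 104, 95, 108, 126, 134, 136, 135, 135, 136, 136, 135, 135] [136, 135, 135, 134, 125, 108, 89, 83, 83, 76, 68, 63, 64, 65]
200 [135, 133, 128, 121, 117, 114, 106, 97, 101, 118, 132, 136, 136, 136, 135, 136, 136, 135] [135, 136, 135, 135, 131, 116, 96, 88, 84, 77, 67, 65, 65, 63]
210 [135, 133, 128, 120, 117, 117, 116, 105, 99, 115, 131, 136, 136, 135, 135, 135
[... 1036 characters left out ...]
115, 164, 171, 171, 172, 171, 171] [171, 171, 171, 172, 171, 171, 171, 171, 171, 171, 171, 161, 122, 82, 68, 68, 68, 67, 66, 67, 67, 67]
200 [170, 169, 170, 171, 170, 169, 170, 171, 170, 170, 171, 171, 168, 150, 144, 145, 144, 146, 149, 149, 148, 151, 149, 147, 145, 146, 145, 136, 105, 76, 75, 78, 104, 164, 170] [172, 172, 171, 171, 171, 171, 171, 172, 171, 171, 171, 171, 172, 172, 162, 122, 81, 67, 67, 69, 69, 68]
215 [170, 171, 171, 170, 171, 171, 170, 170, 171, 171, 171, 171, 170, 170, 169, 161, 125, 140, 144, 146, 148, 148, 149, 151, 151, 151, 147, 146, 144, 137, 112, 76, 76, 77, 97] [171, 171, 172, 172, 171, 171, 171, 171, 171, 171, 171, 171, 171, 171, 166, 159, 128, 83, 77, 68, 66, 67]
```

```bash
cat > fit2.py <<'E'
from fit import *
E=[]
for r,c in [(115,185.2),(140,188.8),(170,193),(200,197.2)]: E.append((W,(c,r),'u',1))
for r,c in [(115,234),(140,236.8),(170,240),(200,243)]: E.append((W,(c,r),'u',-1))
for c,r in [(190,98.8),(210,99.8),(228,101.2)]: E.append((W,(c,r),'y',1))
for c,r in [(245,215.7),(224,228),(204,240.7)]: E.append((W,(c,r),'y',-1))
for c,r in zip((190,200,210,220,228),(202.4,202.8,203,203.4,203.85)): E.append((S,(c,r),'u',1))
for c,r in zip((190,200,210,220,228),(230.9,231.3,231.55,231.9,232.4)): E.append((S,(c,r),'u',-1))
for r,c in [(212,179.05),(218,180.1),(224,180.9)]: E.append((S,(c,r),'y',-1))
for r,c in [(212,233.6),(218,234.1),(224,234.5)]: E.append((S,(c,r),'y',1))
def res(p,E,ob):
    x,y,yaw,t,wy,wu=p[:6];Rz=Ro.from_euler('z',yaw).as_matrix()
    n=Rz@[np.cos(t),0,np.sin(t)];u=Rz@[-np.sin(t),0,np.cos(t)];yy=Rz@[0,1,0];P=np.array([x,y,.11])+.009*n
    out=[]
    for (K,R,tt),px,k,s in E:
        c=-R.T@tt;d=R.T@np.linalg.inv(K)@np.array([*px,1]);X=c+d*(n@(P-c))/(n@d)-P
        out.append(1000*((X@u-s*wu) if k=='u' else (X@yy-s*wy)))
    for C,nn,q in ob: out+=list(1.2*(proj(C,pt(p[:4],nn))[0]-q))
    return np.array(out)
wb=[o for o in obs[:2]];sb=[o for o in obs[6:8]]
for nm,EE,ob in [("all",E,wb+sb),("wrist",E[:14],wb),("scene",E[14:],sb)]:
    r=least_squares(res,[.6,-.166,.06,.33,.072,.047],args=(EE,ob),loss='soft_l1');f=res(r.x,EE,ob)
    print(nm,r.x[:2].round(4),np.degrees(r.x[2:4]).round(2),r.x[4:].round(4),f.round(1).tolist())
E
python3 fit2.py
```

```text
all [ 0.5986 -0.1665] [ 3.86 20.41] [0.0709 0.0473] [0.5, 0.5, 0.7, 0.9, 0.9, 0.4, 0.2, 0.5, 0.2, 0.6, 0.6, 0.2, 1.5, 1.4, -0.8, -1.0, -0.6, -0.8, -1.4, -0.7, -0.8, -0.5, -0.5, -1.2, -1.2, -0.9, -1.4, -1.0, -0.6, -0.5, -0.0, -0.2, 0.4, 2.2, -1.9, -1.7, 0.1, -1.7]
wrist [ 0.5983 -0.1659] [ 3.84 21.78] [0.0708 0.0458] [-0.1, -0.1, 0.1, 0.2, 0.4, -0.1, -0.3, -0.0, -0.1, 0.2, -0.0, -0.1, 0.4, -0.2, -0.4, -0.9, 0.1, 1.7]
scene [ 0.5999 -0.167 ] [ 3.89 23.81] [0.071  0.0451] [0.2, -0.0, 0.4, 0.2, -0.4, 0.1, -0.0, 0.3, 0.3, -0.4, -0.5, 0.1, 0.1, -0.5, -0.0, 0.3, -2.2, -1.2, -0.2, -1.3]
```

```bash
cat >> fit2.py <<'E'
for wu in (.045,.046,.047):
  for nm,EE,ob in [("all",E,wb+sb),("wrist",E[:14],wb),("scene",E[14:],sb)]:
    g=lambda q:res([*q,.071,wu],EE,ob);r=least_squares(g,[.6,-.166,.06,.33],loss='soft_l1');print(wu,nm,r.x[:2].round(4),np.degrees(r.x[2:4]).round(2),r.cost.round(1))
E
python3 fit2.py|tail -9
sed -i 's/^V=.*/V=dict(x=.5987,y=-.1665,yaw=3.85,tilt=21.5)/' go.py
python3 rel.py .015 pics/s3.png | head -2
python3 -c "
from go import *
p,R=now()
for g in (.012,.004,.002,0): print(delta(*pose(g,0,0),p,R))"
```

```text
0.045 all [ 0.5986 -0.1665] [ 3.83 22.58] 16.2
0.045 wrist [ 0.5982 -0.1659] [ 3.83 22.4 ] 1.9
0.045 scene [ 0.5999 -0.1669] [ 3.89 24.06] 3.3
0.046 all [ 0.5986 -0.1665] [ 3.84 21.62] 14.4
0.046 wrist [ 0.5982 -0.1659] [ 3.82 21.59] 1.8
0.046 scene [ 0.5997 -0.167 ] [ 3.89 22.33] 3.3
0.047 all [ 0.5986 -0.1665] [ 3.85 20.7 ] 13.4
0.047 wrist [ 0.5983 -0.1659] [ 3.81 20.82] 2.0
0.047 scene [ 0.5995 -0.1671] [ 3.88 20.73] 3.4
white L,R, cass L,R mm [-72.1  69.9 -37.1  40.8] [0.1 0.1 0.4 0.2]
white mid -1.1118015583606535 cass mid 1.8757290113576772
([-0.09, -0.26, -0.1], [-0.53, 0.01, -0.02])
([-0.09, -0.53, -0.09], [-0.53, 0.01, -0.02])
([-0.09, -0.59, -0.09], [-0.53, 0.01, -0.02])
([-0.09, -0.66, -0.08], [-0.53, 0.01, -0.02])
```

>>> {"op": "step_arm", "data": {
  "plan": [
    [[-0.05, -0.1, -0.05, -0.25, 0.01, 0], [-0.1, -0.2, -0.1, -0.53, 0.01, -0.02], [-0.1, -0.35, -0.1, -0.53, 0.01, -0.02], [-0.1, -0.45, -0.1, -0.53, 0.01, -0.02], [-0.1, -0.45, -0.1, -0.53, 0.01, -0.02], [-0.1, -0.45, -0.1, -0.53, 0.01, -0.02]]
  ]
}}

```text
time_s: 9.48
ee_pos: [0.5812, -0.1681, 0.2064]
eef_rot: [2.767, -0.001, 1.638]
force: [-0.1, 0.1, -2.7]
grip_width: 0.0081
grip_force: 40.0
```

```bash
python3 st.py
```

```text
9.73 [ 0.5812 -0.1681  0.2064] toolF [ 0.56 -0.93  2.15] toolM [ 0.356 -0.    -0.001] to flush ([0.01, -0.2, 0.01], [-0.0, -0.0, -0.01])
```

>>> {"op": "step_arm", "data": {
  "plan": [
    [[0, -0.04, 0, 0, 0, 0], [0, -0.07, 0, 0, 0, 0], [0, -0.1, 0, 0, 0, 0], [0, -0.1, 0, 0, 0, 0], [0, -0.1, 0, 0, 0, 0]]
  ]
}}

```text
time_s: 10.15
ee_pos: [0.5783, -0.1683, 0.2053]
eef_rot: [2.766, -0.001, 1.638]
force: [0.3, 0.8, -2.5]
grip_width: 0.0077
grip_force: 40.0
```

```bash
python3 st.py
```

```text
10.4 [ 0.5783 -0.1683  0.2053] toolF [-0.09 -0.81  2.37] toolM [0.368 0.007 0.004] to flush ([0.01, -0.09, 0.01], [0.0, -0.0, -0.01])
```

>>> {"op": "step_arm", "data": {
  "plan": [
    [[0, -0.02, 0, 0, 0, 0], [0, -0.04, 0, 0, 0, 0], [0, -0.04, 0, 0, 0, 0], [0, -0.04, 0, 0, 0, 0]]
  ]
}}

```text
time_s: 10.73
ee_pos: [0.5772, -0.1684, 0.2048]
eef_rot: [2.766, -0.001, 1.638]
force: [-0.1, 0.5, -1.9]
grip_width: 0.0078
grip_force: 40.0
```

```bash
python3 st.py
```

```text
10.98 [ 0.5772 -0.1684  0.2048] toolF [-0.29 -1.29  2.3 ] toolM [ 0.362 -0.024  0.002] to flush ([0.01, -0.05, 0.0], [0.0, -0.0, -0.01])
```

>>> {"op": "step_arm", "data": {
  "plan": [
    [[0, -0.02, 0, 0, 0, 0], [0, -0.04, 0, 0, 0, 0], [0, -0.04, 0, 0, 0, 0], [0, -0.04, 0, 0, 0, 0]]
  ]
}}

```text
time_s: 11.32
ee_pos: [0.5764, -0.1684, 0.2047]
eef_rot: [2.765, -0.0, 1.638]
force: [4.1, 0.6, -2.5]
grip_width: 0.0076
grip_force: 40.0
```

```bash
python3 st.py
```

```text
11.57 [ 0.5764 -0.1684  0.2047] toolF [0.47 4.08 3.98] toolM [-0.724  0.047  0.043] to flush ([0.01, -0.03, 0.01], [0.01, -0.0, -0.01])
```

>>> {"op": "step_arm", "data": {
  "plan": [
    [[0, -0.02, 0, 0, 0, 0], [0, -0.03, 0, 0, 0, 0], [0, -0.03, 0, 0, 0, 0], [0, -0.03, 0, 0, 0, 0]]
  ]
}}

```text
time_s: 11.9
ee_pos: [0.5762, -0.1684, 0.2048]
eef_rot: [2.763, -0.0, 1.637]
force: [11.2, 0.8, -4.2]
grip_width: 0.0077
grip_force: 40.0
```

```bash
python3 st.py
```

```text
12.15 [ 0.5762 -0.1684  0.2048] toolF [0.32 9.11 7.33] toolM [-1.794  0.084  0.083] to flush ([0.01, -0.02, 0.02], [0.03, 0.0, -0.01])
```

>>> {"op": "step_arm", "data": {
  "plan": [
    [[0, 0.03, 0, 0, 0, 0], [0, 0, 0, -0.1, 0, 0], [0, -0.025, 0, -0.17, 0, 0], [0, -0.025, 0, -0.17, 0, 0]]
  ]
}}

```text
time_s: 12.48
ee_pos: [0.5754, -0.1685, 0.2045]
eef_rot: [2.744, -0.0, 1.637]
force: [13.2, 1.9, -2.9]
grip_width: 0.0078
grip_force: 40.0
```

```bash
python3 st.py
```

```text
12.73 [ 0.5754 -0.1685  0.2045] toolF [0.86 9.66 7.07] toolM [-1.965  0.108  0.066] to flush ([0.01, 0.0, 0.02], [0.21, 0.0, -0.01])
```

>>> {"op": "step_arm", "data": {
  "plan": [
    [[0, 0.03, 0, 0, 0, 0], [0, 0.05, 0, 0.12, 0, 0], [0, 0.065, 0, 0.25, 0, 0], [0, 0.065, 0, 0.25, 0, 0]]
  ]
}}

```text
time_s: 13.07
ee_pos: [0.5767, -0.1685, 0.2049]
eef_rot: [2.775, -0.0, 1.638]
force: [3.8, 0.6, 0.9]
grip_width: 0.0078
grip_force: 40.0
```

```bash
python3 st.py
```

```text
13.32 [ 0.5767 -0.1685  0.2049] toolF [0.2  5.19 2.12] toolM [-1.016  0.081  0.063] to flush ([0.02, -0.04, 0.01], [-0.08, -0.0, -0.0])
```

>>> {"op": "step_arm", "data": {
  "plan": [
    [[0, 0.018, 0, 0.12, 0, 0], [0, 0.036, 0, 0.25, 0, 0], [0, 0.036, 0, 0.25, 0, 0]]
  ]
}}

```text
time_s: 13.57
ee_pos: [0.5782, -0.1684, 0.2055]
eef_rot: [2.799, -0.0, 1.637]
force: [7.3, 0.3, -0.4]
grip_width: 0.0076
grip_force: 40.0
```

```bash
python3 st.py
```

```text
13.82 [ 0.5782 -0.1684  0.2055] toolF [0.39 6.74 4.07] toolM [-2.061  0.104  0.054] to flush ([0.02, -0.09, 0.02], [-0.31, 0.0, -0.01])
```

>>> {"op": "step_arm", "data": {
  "plan": [
    [[0, -0.015, 0, -0.06, 0, 0], [0, -0.03, 0, -0.12, 0, 0], [0, -0.03, 0, -0.12, 0, 0]]
  ]
}}

```text
time_s: 14.07
ee_pos: [0.5771, -0.1685, 0.2052]
eef_rot: [2.785, -0.0, 1.637]
force: [10.5, 0.4, -1.8]
grip_width: 0.0077
grip_force: 40.0
```

```bash
python3 st.py
```

```text
14.32 [ 0.5771 -0.1685  0.2052] toolF [0.13 7.65 4.5 ] toolM [-1.638  0.092  0.105] to flush ([0.02, -0.06, 0.02], [-0.18, 0.0, -0.01])
```

>>> {"op": "step_arm", "data": {
  "plan": [
    [[0, 0.02, 0, 0.02, 0, 0.02], [0, 0.04, 0, 0.04, 0, 0.03], [0, 0.04, 0, 0.04, 0, 0.03]]
  ]
}}

```text
time_s: 14.57
ee_pos: [0.5777, -0.1684, 0.2053]
eef_rot: [2.792, -0.001, 1.635]
force: [3.2, 0.1, 0.6]
grip_width: 0.0078
grip_force: 40.0
```

```bash
sed -i 's/tilt=21.5/tilt=20.2/' go.py; python3 st.py
python3 - <<'E'
from rel import *
im=ctrl.camera("scene");cv2.imwrite("pics/s4.png",im[:,:,::-1])
C=cam("scene");g=cv2.cvtColor(im,cv2.COLOR_RGB2GRAY).astype(float)
for c in (198,205,212): print([int(v) for v in g[225:245,c]])
for r in (226,229,232,235,238): print(r,[round(1000*back(C,(205,r),.008)[1],1) for _ in [0]], "white plane",round(1000*back(C,(228,r),0)[1],1))
for q in ("cassette","cassette_gel","panel_face"):
  for cc in ("scene","side"):
    if cc=="side" : ctrl.camera("side")
    d=ctrl.place_of(q,cc)
    if d: print(q,cc,np.round(d[0]['at'],1),round(d[0]['confidence'],2))
E
python3 rel.py 0 pics/s4.png|head -3
```

```text
14.82 [ 0.5777 -0.1684  0.2053] toolF [-0.04  3.38  0.1 ] toolM [-0.952 -0.016 -0.029] to flush ([0.02, -0.01, 0.02], [-0.03, -0.0, -0.03])
[73, 70, 70, 70, 70, 71, 78, 87, 92, 89, 79, 68, 65, 64, 64, 63, 64, 65, 64, 64]
[74, 76, 72, 69, 70, 75, 79, 82, 87, 86, 77, 67, 63, 64, 63, 65, 63, 64, 64, 64]
[77, 76, 74, 73, 72, 75, 78, 85, 92, 91, 78, 68, 64, 64, 64, 63, 64, 63, 63, 63]
226 [np.float64(-22.6)] white plane -26.4
229 [np.float64(-32.9)] white plane -36.8
232 [np.float64(-43.2)] white plane -47.2
235 [np.float64(-53.7)] white plane -57.7
238 [np.float64(-64.4)] white plane -68.4
cassette scene [210.5 236.2] 0.66
cassette side [305.7 236.2] 0.66
cassette_gel scene [205.9 219.2] 0.91
cassette_gel side [244.8 209.3] 0.17
panel_face side [309.8 249.3] 0.69
white L,R, cass L,R mm [-72.   70.1 -39.4  37.9] [0.2 0.1 0.1 0.1]
white mid -0.9555786543145572 cass mid -0.7548288862195598
white top,bottom u [ 54.  -48.5] [ 66.  -48.7]
```

Lateral centring is within 0.2 mm and the lower end is within about 1 mm of target. The centre of pressure now sits between the panel's edges, so I'll make one last tiny tilt trim.

>>> {"op": "step_arm", "data": {
  "plan": [
    [[0, -0.01, 0, -0.02, 0, -0.01], [0, -0.015, 0, -0.02, 0, -0.01], [0, -0.015, 0, -0.02, 0, -0.01], [0, -0.015, 0, -0.02, 0, -0.01]]
  ]
}}

```text
time_s: 15.65
ee_pos: [0.5773, -0.1683, 0.2049]
eef_rot: [2.79, -0.001, 1.636]
force: [6.4, 0.1, 0.8]
grip_width: 0.0076
grip_force: 40.0
```

```bash
python3 st.py
python3 - <<'E'
from h import *
out=np.zeros((600,800,3),np.uint8)
for i,(c,x,y) in enumerate([("scene",155,150),("side",260,170)]):
    im=ctrl.camera(c)[y:y+120,x:x+90,::-1];out[:533,400*i:400*i+400]=cv2.resize(im,(400,533),interpolation=cv2.INTER_CUBIC)
cv2.imwrite("pics/c5.png",out)
E
```

```text
15.9 [ 0.5773 -0.1683  0.2049] toolF [-0.71  5.48  0.6 ] toolM [-1.528 -0.144 -0.047] to flush ([0.01, 0.01, 0.02], [-0.01, -0.0, -0.03])
```

View pics/c5.png

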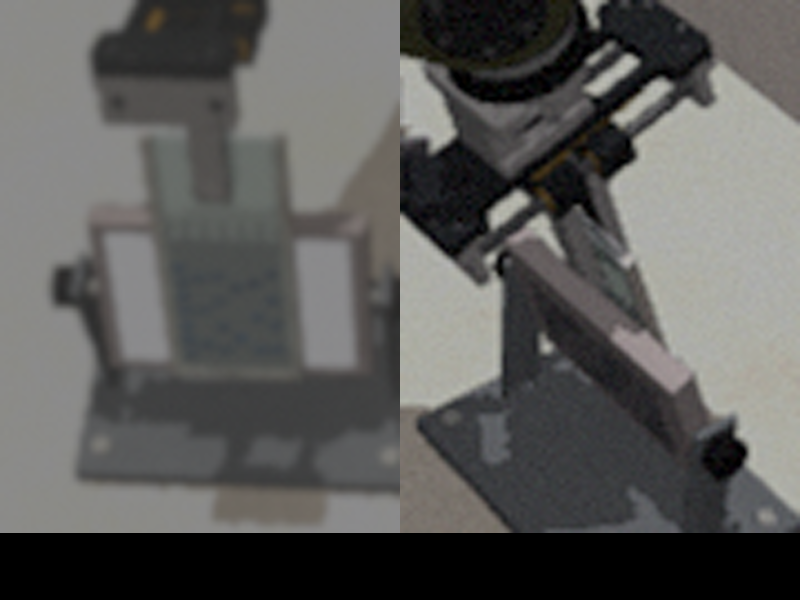

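The picture shows the cassette (crop columns 160–295) centred between equal white strips and flush with the panel. It presses with about 6 N, centre of pressure inside the face. Handing in.

```bash
python3 -c "
from station import ctrl
print(ctrl.hand_in())"
```

```text
the job is handed in; nothing more can be done
None
```

The tall cassette is out of the rack and held against the lit panel: leaned back about 20°, gel centred to about 1 mm, pressed with about 6 N in a 40 N grip. The job was handed in at about 16 s, with no verdict returned.

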